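# Switch the cell imager to its second filter and take the picture

### The arm

A 7-joint arm with a two-finger parallel gripper is mounted at the origin on the work surface. World frame = base frame: x ahead of the robot, y to its left, z up, the work surface at z = 0. Lengths are in m, angles in rad, forces in N, time in s.
With the tool pointing down it reaches from about 0.4 to 0.9 m from the base axis. Payload 5.5 kg.
Tool frame: the origin (TCP) lies between the finger pads; the fingertips stand 17 mm ahead of it and the grasp point (between the pads) lies 2 mm behind it; z points along the fingers, y is the direction in which the jaws open and shut (so a half turn about z gives the same grasp; the last joint's range is limited). The gripper opens to 92 mm and grips with 3 to 60 N. Pads are 19 mm wide; open, the fingers measure 130 mm over their backs; the gripper's body (75 mm by 190 mm) begins 47 mm behind the grasp point.
Start: joints at [1.555, 0.501, -0.427, 1.55, 0.221, 1.138, -0.21], TCP at [0.179, -0.625, 0.244] pointing down, gripper open.
Joint ranges: [-2.88, 2.88], [-0.31, 2.03], [-1.54, 1.56], [0.2, 2.42], [-1.41, 4.55], [0.19, 2.02], [-2.57, 2.57]. Speed limits (rad/s): [2.57, 2.57, 3.14, 3.14, 3.14, 3.14, 3.14].

### API

Orientations are given as a unit quaternion [w, x, y, z].
In Python, from station import manip gives the robot as it stands.
- The arm moves only by the shell command python3 -m crank 'ROWS' [OPENING] [FORCE]. ROWS is JSON, a list of rows, each a list of 6 numbers: the shift along the tool's x, y, z in m, then the turn, a rotation vector about the tool's x, y, z in rad. A call has 1 to 8 rows; each row shifts and turns the commanded pose from where the row before left it, along the tool's axes as they then stand; what a row does not reach is not made up. A row lasts 1/8 s, in which the tool goes at most 62.5 mm and 10.7 degrees, less where a joint would pass 70% of its speed; a pose out of reach is approached as far as the arm can. A call is refused whole if a number of a shift passes 0.0625 or a number of a turn 0.188, either way. A call with a gripper value outside its range is refused whole. OPENING is the closure, from -1 (fully open) to 1 (shut), set as the call begins (- or left out, the last holds). The fingers move at their own pace and stop on an object; FORCE is the grip in N (left out, the last holds). Time passes only in rows, so rows that do not move let the fingers close. It gives the time, the measured TCP pose, the force and the opening at its end, in the units of the state.
- manip.read_state(): the state, without advancing time (a new reading comes with each control period).
- manip.snapshot(name): name is "scene" or "top" or "wrist"; returns a dict with "img" (480x640x3 uint8, red, green, blue), "mtx" (3x3 intrinsics, pixels), "R" (3x3) and "t" (3): a world point X has camera coordinates R X + t; the wrist camera has in their place "tool_from_camera" (4x4, takes a point from camera to tool coordinates, whose origin is the TCP and whose axes are the flange's). Camera axes: x right, y down, z forward; pixel columns grow to the right and rows downward; lengths in m; the calibration is good to about 2 mm. A picture is of the moment at which its call begins: read the wrist's pose just before it. There is no depth.
- manip.finish_job(): hands the job in, once; it reports no verdict.
The state is a dict: "time": time; "q": joint angles; "joint_velocities": joint speeds; "tau": joint torques, N m; "tool_pos": TCP position; "eef_rot": TCP orientation; "contact_force": force on the tool from outside, world axes, zero at the start; "ft_torque": the same for the moment, N m; "grip_width": finger opening in m.
Only numpy, scipy, OpenCV 4.12 (cv2) and the standard library are available. Lean on these libraries where they do the work, as an engineer would, in place of code of your own. Each camera call takes 0.05 s, during which the arm holds its last target.

### The job

Using a fingertip and gripping nothing, push the imager's filter lever along its slot, past the click in the middle, until it rests at the second stop at the far end of the slot, without forcing it there. Then press the round capture button all the way down, let it come back up and move clear. Do not press the button before the lever is home, and do not handle or shift the plate on the stage, the dish, the tube rack or the bottle.

Things in the scene. Friction and masses are not known exactly. Their poses are not given: they have to be found in the camera images.
- imager: White inverted imager, fixed. Origin: centre of its footprint on the bench; own axes as the world's at yaw 0. Base x from -150 to 150 mm, y from -240 to 260; its flat top, the console deck, is 110 mm above the bench. The free front console, y from 75 to 260, carries the lever slot (along x) and the capture button, both on the line y = 195. Stage, column and screen stand behind it.
- stage_middle (a point): Middle of the top of the black stage, 188 mm above the bench, at imager x 0, y -10; stage x within +-125 mm, y from -95 to 75. Above it a lamp arm (x within +-50, y up to 10, z from 276 to 357), behind it the column (x within +-85, y from -230 to -100, top 357) and on that a tilted screen (x within +-125, top at z 525).
- filter_lever (a joint): Lever position, m; it slides straight along the imager's +x. 0: empty place (one dot; it starts within 2 mm of it). 0.028: first filter, sprung click (two dots). 0.056: second filter, hard end stop (three dots). About 8 N moves it off either of the first two; it falls into the nearest place by itself: home from 0.044 on, but back to the click before 0.040. It stays where it clicks.
- slot_end (a point): Fixed point where the centre of the lever's grip lies when the lever is at its second stop: 25 mm above the deck, at imager x = -6, y = 195 mm. Axes the imager's. The stop is rigid: more than 40 N on the lever counts as forcing it.
- lever_grip (a point): Centre of the lever's black paddle grip, moving with it: 14 mm long along the slide (imager x), 24 mm wide across it (imager y), 30 mm tall, from 10 to 40 mm above the console deck; this point is 25 mm above the deck. Push on its flat face towards the imager's -x. Fingers on both the front and rear half of it at once count as gripping. A thin stem joins it to the slot.
- capture_button (a joint): How far the capture button is pressed, m: 0 up, 0.006 fully down. It moves straight down; a spring holds it up with 1.5 N and takes 4.5 N when fully down.
- button_top (a point): Centre of the flat top of the grey capture button, 27 mm across, 12 mm above the console deck when up, in a black collar 38 mm across and 4 mm high; at imager x = 75, y = 195 mm.
- well_plate: Clear multi-well culture plate, 128 x 86 x 19 mm, lying in the frame on the imager's stage. Origin: centre of its underside.
- dish: Small clear lidded culture dish, 38 mm across and 12 mm high, standing on the console deck between slot and stage. Origin: centre of its underside.
- tube_rack: Orange tube rack, 160 x 66 mm, 54 mm high, 80 mm over the tube caps, on the bench before the imager's front. Origin: centre of its underside.
- bottle: White capped bottle, 48 mm across, 105 mm high, on the bench before the imager's front. Origin: centre of its underside.
Not all that is in view belongs to the job. There is more than one size of the dish; the job needs the middle-sized.

How it is judged:
By the outcome, as a careful person would: the job done as asked, in the order asked, and still so for the second after the job is handed in, with the robot touching nothing.
It also fails if it takes over 40 s, if anything falls off the work surface, if the arm or the gripper's body presses on something with over 40 N, if the wrist force passes 120 N, or if a joint passes its speed limit or range.

## Working session

There is one attempt and no reset: what is moved stays moved. The work goes in short steps, Python scripts to look and compute and a shell command to move; the robot and the scene stay as the last step left them, time stands still between calls to the robot, and variables do not carry over. Pictures are saved under pics/ and viewed, and the job is handed in when it is done.

```bash
mkdir -p pics; ls
python3 - <<'E'
from station import manip
import cv2,json
s=manip.read_state();print(s)
for n in ("scene","top","wrist"):
    d=manip.snapshot(n);cv2.imwrite(f"pics/{n}0.png",d["img"][:,:,::-1]);print(n,{k:v for k,v in d.items() if k!="img"})
E
```

```text
pics
{'time': 0.0, 'q': array([ 1.55519912,  0.501837  , -0.42680959,  1.55145899,  0.22081703,
        1.13829017, -0.21029882]), 'joint_velocities': array([ 0.00182504, -0.00097739,  0.00010887, -0.00052139,  0.00011639,
        0.00072055,  0.00108088]), 'tau': array([ 7.55695255e-04, -5.66593301e+01, -5.81618607e+00, -2.79109812e+01,
       -6.87747728e-02,  3.08464444e-02,  1.81830164e-04]), 'tool_pos': array([ 0.17865863, -0.62426879,  0.24268301]), 'eef_rot': array([-9.59790166e-04,  9.90293641e-01,  1.38987670e-01, -1.05541340e-04]), 'contact_force': array([ 0.91160012,  0.58764314, -1.33168336]), 'ft_torque': array([-0.02280987, -0.00750771,  0.03204881]), 'grip_width': 0.09139544031719876}
scene {'mtx': array([[527.66052253,   0.        , 318.52229948],
       [  0.        , 527.66052253, 245.49479864],
       [  0.        ,   0.        ,   1.        ]]), 'R': array([[ 0.28700716,  0.95792692, -0.00170551],
       [ 0.56173784, -0.16974547, -0.80971419],
       [-0.77593653,  0.23143572, -0.58682196]]), 't': array([-0.29637138, -0.20930924,  1.34367587])}
top {'mtx': array(
[... 180 characters left out ...]
971706, -0.01937895],
       [-0.99514883,  0.01561291, -0.09713418],
       [ 0.09740926,  0.01794516, -0.99508261]]), 't': array([0.13078854, 0.63468317, 0.82673928])}
wrist {'mtx': array([[421.04282358,   0.        , 318.57981359],
       [  0.        , 421.04282358, 236.5447506 ],
       [  0.        ,   0.        ,   1.        ]]), 'tool_from_camera': array([[-2.76112251e-05, -9.51537990e-01, -3.07531223e-01,
         8.33983663e-02],
       [ 9.99998608e-01,  4.86837864e-04, -1.59611732e-03,
         8.04782265e-04],
       [ 1.66848411e-03, -3.07530839e-01,  9.51536652e-01,
        -1.40968485e-01],
       [ 0.00000000e+00,  0.00000000e+00,  0.00000000e+00,
         1.00000000e+00]])}
```

View pics/scene0.png

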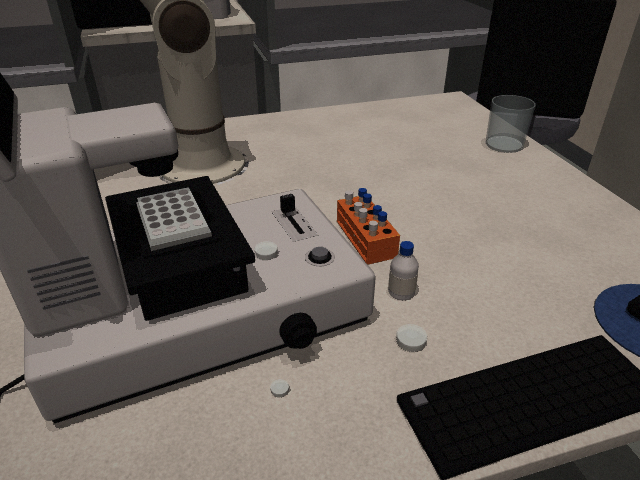

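View pics/top0.png

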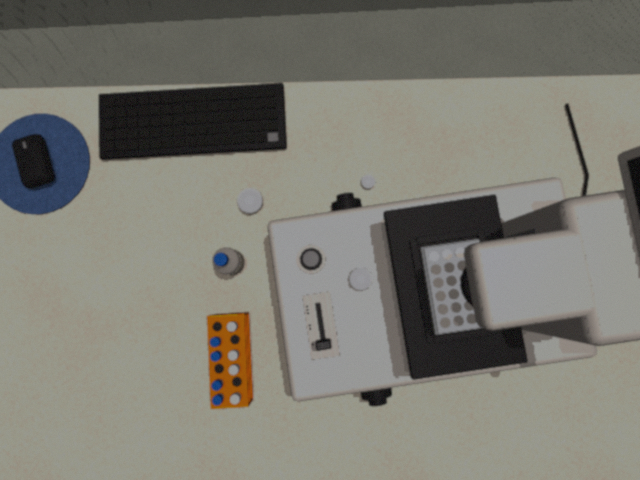

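View pics/wrist0.png

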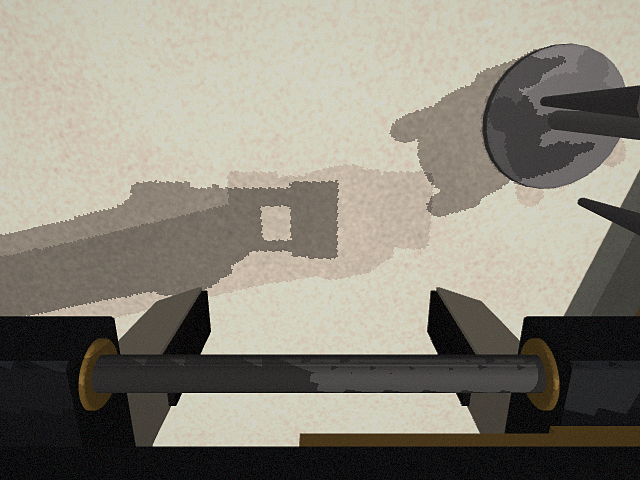

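The top view shows the imager with its console to the left (world +y). The lever is at about (322,344), its slot runs up the image (world +x), and the button is at (311,259). The scene view agrees: lever (288,203), button (319,255). There are three dishes: one on the deck at top (360,279), and two on the bench at (249,201) (large) and (368,182) (small). I'll enlarge this region and measure.

Run:
```python
import cv2,numpy as np
a=cv2.imread("pics/top0.png")[170:410,200:400];b=cv2.imread("pics/scene0.png")[180:290,220:380]
a=cv2.resize(a,None,fx=2.4,fy=2.4,interpolation=cv2.INTER_CUBIC);cv2.imwrite("pics/topc.png",cv2.convertScaleAbs(a,alpha=1.3))
cv2.imwrite("pics/scenec.png",cv2.convertScaleAbs(cv2.resize(b,None,fx=5,fy=5,interpolation=cv2.INTER_CUBIC),alpha=1.3))
```

```text
(no output)
```

View pics/topc.png

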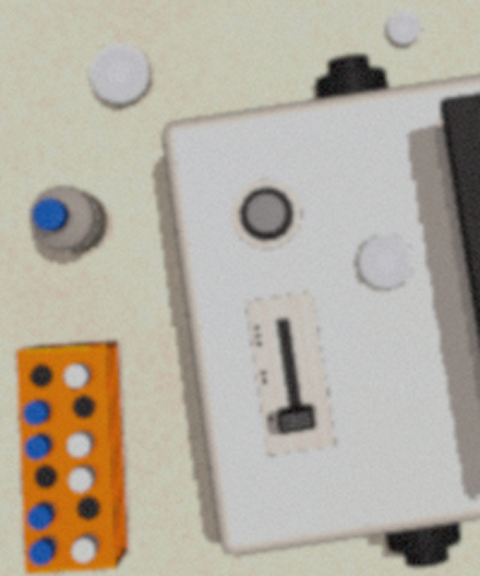

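View pics/scenec.png

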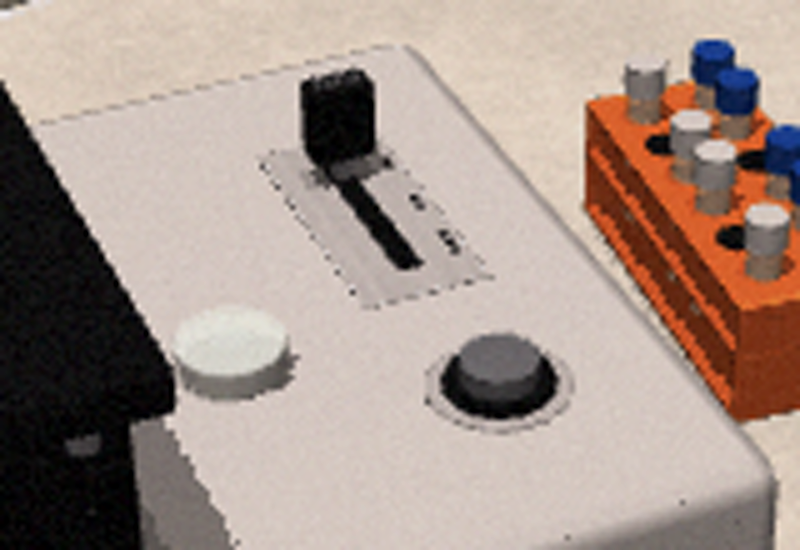

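```bash
cat > h.py <<'E'
import numpy as np,cv2
from station import manip
C={}
for n in("top","scene"):
    pass
def ray(d,u,v):
    R,t,K=d["R"],d["t"],d["mtx"]
    return -R.T@t, R.T@np.linalg.inv(K)@np.array([u,v,1.])
def onz(d,u,v,z):
    c,r=ray(d,u,v);return c+r*(z-c[2])/r[2]
def tri(d1,p1,d2,p2):
    c1,r1=ray(d1,*p1);c2,r2=ray(d2,*p2)
    s=np.linalg.lstsq(np.c_[r1,-r2],c2-c1,rcond=None)[0]
    a,b=c1+s[0]*r1,c2+s[1]*r2
    return (a+b)/2,np.linalg.norm(a-b)
def proj(d,X):
    p=d["mtx"]@(d["R"]@np.asarray(X)+d["t"]);return p[:2]/p[2]
E
python3 - <<'E'
from h import *
np.set_printoptions(precision=4,suppress=True)
t=manip.snapshot("top");s=manip.snapshot("scene")
T=lambda x,y:(x/2.4+200-.2,y/2.4+170-.2)
S=lambda x,y:(x/5+220-.4,y/5+180-.4)
b=onz(t,*T(267,213),.122);b2=onz(s,*S(502,357),.122)
print("button",b,b2,tri(t,T(267,213),s,S(502,357)))
e=onz(t,*T(283,320),.11);e2=onz(s,*S(408,268),.11);print("slotend",e,e2)
l=onz(t,*T(297,413),.150);l2=onz(s,*S(338,78),.15);print("lever top",l,l2,tri(t,T(297,413),s,S(338,78)))
# deck edge corners
for n,p in dict(FL=(170,130),FR=(228,548)).items(): print(n,onz(t,*T(*p),.105))
d=b-l;print("yaw b-l",np.degrees(np.arctan2(d[1],d[0])),np.linalg.norm(d[:2]))
d=b2-l2;print("yaw2",np.degrees(np.arctan2(d[1],d[0])),np.linalg.norm(d[:2]))
for n,p in dict(dish=(385,262)).items(): print(n,onz(t,*T(*p),.122))
for n,p in dict(bottlecap=(50,214),).items(): print(n,onz(t,*T(*p),.105))
for n,p in dict(r1=(20,350),r2=(115,343),r3=(125,555),r4=(25,570)).items(): print(n,onz(t,*T(*p),.054))
E
```

```text
button [0.599  0.1312 0.122 ] [0.6036 0.1312 0.122 ] (array([0.5993, 0.1319, 0.1188]), np.float64(0.0012224782446436577))
slotend [0.5267 0.1216 0.11  ] [0.5303 0.12   0.11  ]
lever top [0.4689 0.1126 0.15  ] [0.4669 0.1128 0.15  ] (array([0.469 , 0.1125, 0.1512]), np.float64(0.00028094610121116094))
FL [0.6589 0.1987 0.105 ]
FR [0.375  0.1607 0.105 ]
yaw b-l 8.109139649539395 0.13142947943808572
yaw2 7.667890415098655 0.13794519167846456
dish [0.5648 0.0522 0.122 ]
bottlecap [0.6016 0.2823 0.105 ]
r1 [0.5056 0.3152 0.054 ]
r2 [0.5097 0.2456 0.054 ]
r3 [0.3592 0.2383 0.054 ]
r4 [0.3494 0.3102 0.054 ]
```

Both views agree: button at (0.601, 0.131), lever grip at (0.467, 0.1125), yaw about 7.7°, and a button–lever distance of about 0.135 m against 0.137 expected. The dish that matters is the one on the deck. It only has to be avoided, and its position between slot and stage fits the description. I'll close the jaws and go round the column on the base side.

```bash
python3 -m crank '[[0.019,-0.029,-0.005,0,0,0],[0.019,-0.029,-0.005,0,0,0],[0.019,-0.029,-0.005,0,0,0],[0.019,-0.029,-0.005,0,0,0],[0.019,-0.029,-0.005,0,0,0],[0.019,-0.029,-0.005,0,0,0],[0.019,-0.029,-0.005,0,0,0],[0.019,-0.029,-0.005,0,0,0]]' 1 20; python3 -c "
from station import manip;print(manip.read_state()['q'])"
```

```text
time: 1.25
tool_pos: [0.2615, -0.3588, 0.2839]
eef_rot: [0.0, 0.99, 0.139, -0.0]
contact_force: [0.1, 0.0, 0.3]
grip_width: 0.016
[ 1.43751424  0.08075049 -0.58159089  1.98862136  0.05034898  1.08576048
 -0.45788218]
```

```bash
python3 -m crank '[[0.0185,-0.0224,0,0,0,0],[0.0185,-0.0224,0,0,0,0],[0.0185,-0.0224,0,0,0,0],[0.0185,-0.0224,0,0,0,0],[0.0185,-0.0224,0,0,0,0],[0.0185,-0.0224,0,0,0,0]]'
python3 - <<'E'
from h import *
print(manip.read_state()['q'])
for n in("scene","top"): cv2.imwrite(f"pics/{n}1.png",manip.snapshot(n)["img"][:,:,::-1])
a=cv2.imread("pics/scene1.png");b=cv2.imread("pics/top1.png")
cv2.imwrite("pics/both1.png",cv2.resize(np.hstack([a,b]),(800,300)))
E
```

```text
time: 2.0
tool_pos: [0.3312, -0.1993, 0.2839]
eef_rot: [0.0, 0.99, 0.139, 0.0]
contact_force: [-0.3, -0.9, 0.4]
grip_width: 0.0004
[ 1.2678859  -0.05167384 -0.76006643  2.09818872 -0.03980283  1.08076879
 -0.76463836]
```

View pics/both1.png

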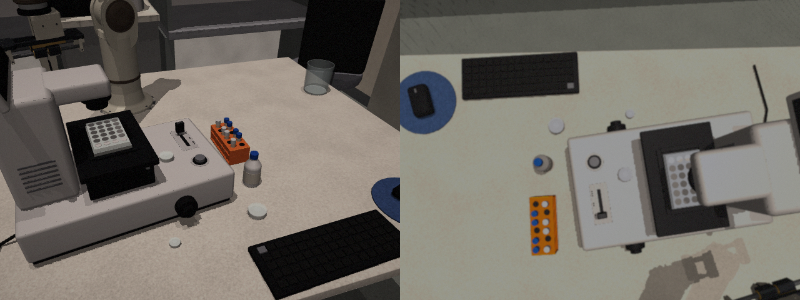

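```bash
python3 -m crank '[[0.0172,-0.0287,0,0,0,0],[0.0172,-0.0287,0,0,0,0],[0.0172,-0.0287,0,0,0,0],[0.0172,-0.0287,0,0,0,0],[0.0172,-0.0287,0,0,0,0],[0.0172,-0.0287,0,0,0,0],[0.0172,-0.0287,0,0,0,0],[0.0172,-0.0287,0,0,0,0]]'; python3 -m crank '[[0,0,0,0,0,-0.178],[0,0,0,0,0,-0.178],[0,0,0,0,0,-0.178],[0,0,0,0,0,-0.178],[0,0,0,0,0,-0.178],[0,0,0,0,0,-0.178],[0,0,0,0,0,-0.178],[0,0,0,0,0,-0.18]]'
python3 - <<'E'
from h import *
s=manip.read_state();print(s['q'],s['tool_pos'],s['eef_rot'])
from scipy.spatial.transform import Rotation as R
q=s['eef_rot'];print(R.from_quat([*q[1:],q[0]]).as_matrix().round(4))
E
```

```text
time: 3.1
tool_pos: [0.4004, 0.0585, 0.2839]
eef_rot: [0.001, 0.99, 0.138, 0.0]
contact_force: [0.6, -1.1, 0.5]
grip_width: 0.0004
time: 4.1
tool_pos: [0.4001, 0.0576, 0.2837]
eef_rot: [0.0, 0.656, 0.755, -0.0]
contact_force: [-0.6, -0.2, -0.1]
grip_width: 0.0007
[ 1.03225073  0.01358877 -1.22684308  2.05629363  0.01506504  1.0806808
 -0.06241245] [0.40012281 0.05759721 0.28372843] [ 2.22291881e-04  6.56204230e-01  7.54583292e-01 -1.20250065e-04]
[[-1.388e-01  9.903e-01  2.000e-04]
 [ 9.903e-01  1.388e-01 -5.000e-04]
 [-5.000e-04  1.000e-04 -1.000e+00]]
```

```bash
python3 -m crank '[[0.0153,0.011,0.01,0,0,0],[0.0153,0.011,0.01,0,0,0],[0.0153,0.011,0.01,0,0,0],[0,0,0,0,0,0]]'
python3 - <<'E'
from h import *
s=manip.read_state();print(s['tool_pos'],s['q'])
for n in("scene","top","wrist"):
    d=manip.snapshot(n); cv2.imwrite(f"pics/{n}2.png",d["img"][:,:,::-1])
E
```

```text
time: 4.6
tool_pos: [0.4264, 0.109, 0.2531]
eef_rot: [-0.001, 0.657, 0.754, 0.0]
contact_force: [-0.2, -0.9, 0.1]
grip_width: 0.0006
[0.42641855 0.10897594 0.25314533] [ 0.7884759   0.24593923 -1.22293532  2.02249235  0.26439116  1.04997185
 -0.42222542]
```

View pics/wrist2.png

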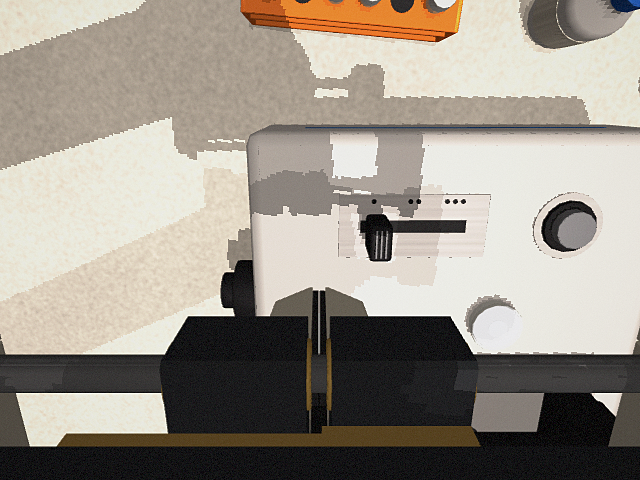

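View pics/top2.png

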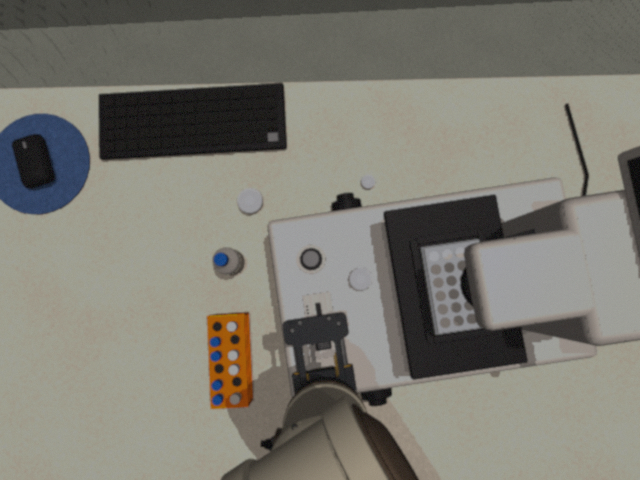

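View pics/scene2.png

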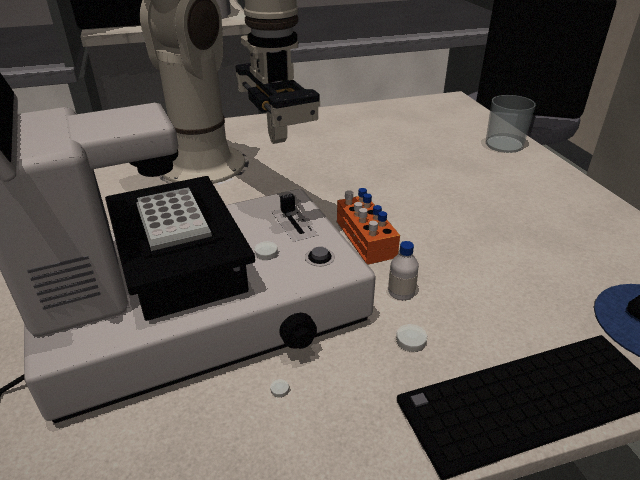

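```bash
cat >> h.py <<'E'
from scipy.spatial.transform import Rotation as Rn
def wcam(s,d):
    q=s['eef_rot'];T=np.eye(4);T[:3,:3]=Rn.from_quat([*q[1:],q[0]]).as_matrix();T[:3,3]=s['tool_pos']
    M=np.linalg.inv(T@d["tool_from_camera"]);return dict(R=M[:3,:3],t=M[:3,3],mtx=d["mtx"],img=d["img"])
E
python3 - <<'E'
from h import *
np.set_printoptions(precision=4,suppress=True)
s=manip.read_state();d=wcam(s,manip.snapshot("wrist"))
for n,p in dict(button=(577,230,.122),se=(466,227,.11),s0=(361,227,.11),gbl=(370,260,.15),gbr=(391,259,.15),d1=(374,201.5,.11),d3=(456,201.5,.11)).items(): print(n,onz(d,*p))
im=d["img"][170:280,330:490,::-1];cv2.imwrite("pics/w2c.png",cv2.resize(im,None,fx=5,fy=5,interpolation=cv2.INTER_CUBIC))
print("tip px",proj(d,s['tool_pos']+[0,0,-.017]))
E
```

```text
button [0.5996 0.1306 0.122 ]
se [0.5294 0.1197 0.11  ]
s0 [0.456  0.1098 0.11  ]
gbl [0.4593 0.1007 0.15  ]
gbr [0.4722 0.103  0.15  ]
d1 [0.4619 0.1292 0.11  ]
d3 [0.5181 0.1367 0.11  ]
tip px [319.2522 309.8368]
```

View pics/w2c.png

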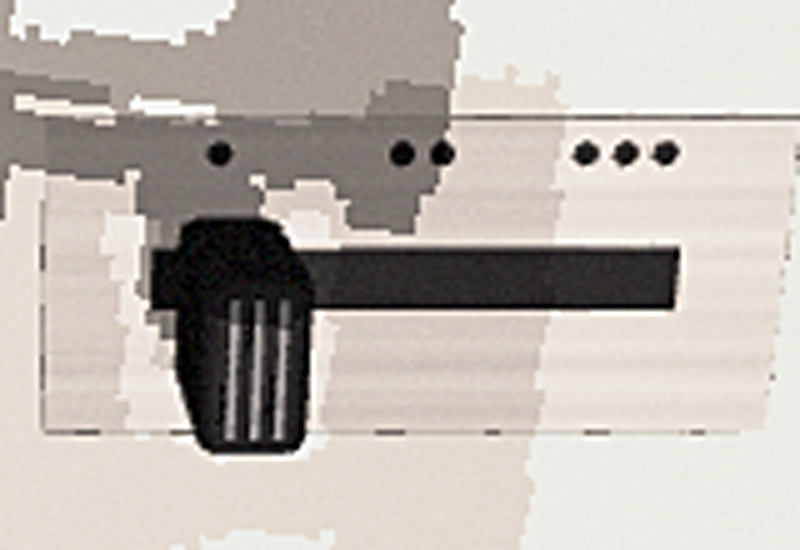

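Wrist view: grip top centre near (382,244), slot end (466,227), button (577,230). These put the button at (0.5996,0.1306) and the grip at (0.4648,0.113), matching the other views. The fingertips are about 12 mm behind the grip's -x face, so I'll descend.

```bash
python3 -m crank '[[0,0,0.03,0,0,0],[0,0,0.03,0,0,0],[0,0,0.03,0,0,0],[0,0,0.015,0,0,0],[0,0,0.006,0,0,0],[0,0,0,0,0,0]]'
python3 - <<'E'
from h import *
s=manip.read_state();print(s['tool_pos'],s['contact_force'])
d=wcam(s,manip.snapshot("wrist"));cv2.imwrite("pics/w3.png",d["img"][:,:,::-1])
d=manip.snapshot("scene");cv2.imwrite("pics/s3.png",cv2.resize(d["img"][130:280,200:400,::-1],None,fx=4,fy=4,interpolation=cv2.INTER_CUBIC))
E
```

```text
time: 5.55
tool_pos: [0.427, 0.1082, 0.1432]
eef_rot: [0.0, 0.658, 0.753, 0.0]
contact_force: [0.4, 0.5, 0.5]
grip_width: 0.0006
[0.42697103 0.1081797  0.14323127] [0.35494125 0.53784856 0.47751442]
```

View pics/w3.png

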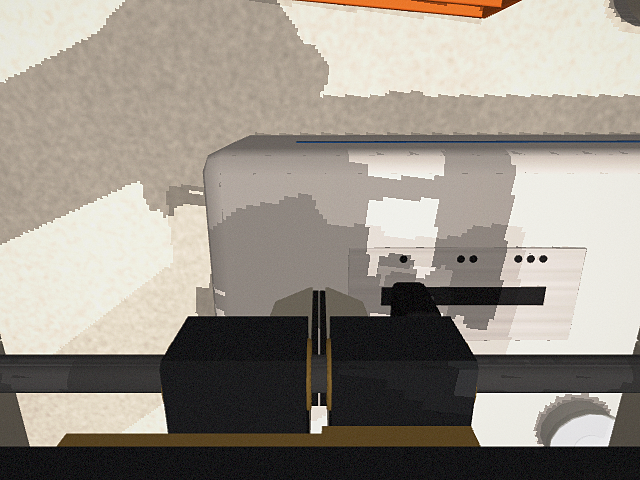

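View pics/s3.png

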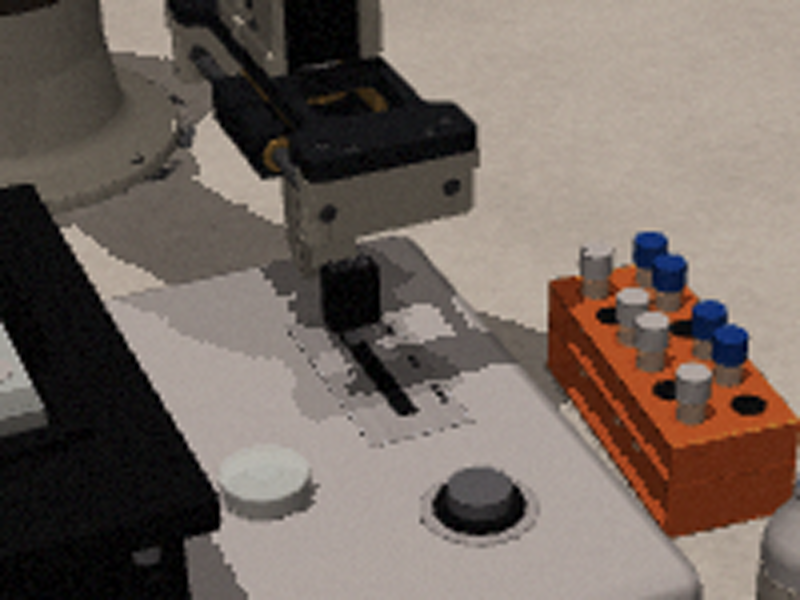

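```bash
python3 -m crank '[[0,0.003,0,0,0,0],[0,0.003,0,0,0,0]]'; for i in 1 2 3; do python3 -m crank '[[0,0.002,0,0,0,0]]'; done
```

```text
time: 5.9
tool_pos: [0.4332, 0.109, 0.1432]
eef_rot: [0.0, 0.658, 0.753, 0.0]
contact_force: [-0.3, 1.0, 0.4]
grip_width: 0.0003
time: 6.02
tool_pos: [0.435, 0.1093, 0.1429]
eef_rot: [0.0, 0.658, 0.753, 0.0]
contact_force: [-0.2, 0.4, -0.7]
grip_width: 0.0005
time: 6.15
tool_pos: [0.4367, 0.1096, 0.1428]
eef_rot: [0.0, 0.658, 0.753, 0.0]
contact_force: [0.2, 0.9, -0.3]
grip_width: 0.0007
time: 6.28
tool_pos: [0.4386, 0.1099, 0.1427]
eef_rot: [-0.0, 0.658, 0.753, -0.0]
contact_force: [-1.9, 0.2, -0.2]
grip_width: 0.0005
```

```bash
for i in 1 2 3; do python3 -m crank '[[0,0.002,0,0,0,0]]'; done
```

```text
time: 6.4
tool_pos: [0.4403, 0.1101, 0.1426]
eef_rot: [-0.0, 0.658, 0.753, -0.0]
contact_force: [-1.8, 0.3, 2.3]
grip_width: 0.0003
time: 6.52
tool_pos: [0.4417, 0.1103, 0.1426]
eef_rot: [-0.0, 0.658, 0.753, -0.001]
contact_force: [-4.0, -0.0, 4.3]
grip_width: 0.0002
time: 6.65
tool_pos: [0.4433, 0.1106, 0.1425]
eef_rot: [-0.001, 0.658, 0.753, -0.001]
contact_force: [-6.8, -1.6, 6.9]
grip_width: 0.0004
```

An equal upward force means a finger shoulder is riding on the grip's top edge. I'll back off, raise 8 mm and push again.

```bash
python3 -m crank '[[0,-0.004,0,0,0,0],[0,0,-0.008,0,0,0],[0,0,0,0,0,0]]'; for i in 1 2 3 ; do python3 -m crank '[[0,0.002,0,0,0,0]]'; done
```

```text
time: 7.02
tool_pos: [0.4409, 0.1102, 0.1514]
eef_rot: [0.0, 0.658, 0.753, 0.0]
contact_force: [-0.9, 0.5, 2.0]
grip_width: 0.0001
time: 7.15
tool_pos: [0.4423, 0.1103, 0.1509]
eef_rot: [0.0, 0.658, 0.753, -0.0]
contact_force: [-3.4, -0.2, 4.0]
grip_width: 0.0004
time: 7.28
tool_pos: [0.4438, 0.1105, 0.1506]
eef_rot: [-0.0, 0.658, 0.753, -0.001]
contact_force: [-5.8, -0.6, 5.5]
grip_width: 0.0004
time: 7.4
tool_pos: [0.4452, 0.1107, 0.1504]
eef_rot: [-0.001, 0.658, 0.753, -0.001]
contact_force: [-7.7, -0.7, 6.9]
grip_width: 0.0005
```

```bash
for i in 1 2 3 4; do python3 -m crank '[[0,0.002,0,0,0,0]]'; done
python3 - <<'E'
from h import *
d=manip.snapshot("scene");cv2.imwrite("pics/s4.png",cv2.resize(d["img"][130:280,200:400,::-1],None,fx=4,fy=4,interpolation=cv2.INTER_CUBIC))
E
```

```text
time: 7.52
tool_pos: [0.4468, 0.1109, 0.1504]
eef_rot: [-0.001, 0.658, 0.753, -0.002]
contact_force: [-8.4, -1.1, 7.2]
grip_width: 0.0007
time: 7.65
tool_pos: [0.4487, 0.1112, 0.1504]
eef_rot: [-0.001, 0.658, 0.753, -0.002]
contact_force: [-7.3, -1.4, 6.8]
grip_width: 0.0003
time: 7.78
tool_pos: [0.451, 0.1115, 0.1504]
eef_rot: [-0.001, 0.658, 0.753, -0.001]
contact_force: [-6.2, -1.2, 5.1]
grip_width: 0.0006
time: 7.9
tool_pos: [0.454, 0.1119, 0.1505]
eef_rot: [-0.0, 0.658, 0.753, -0.0]
contact_force: [-1.7, 0.8, 0.7]
grip_width: 0.0005
```

View pics/s4.png

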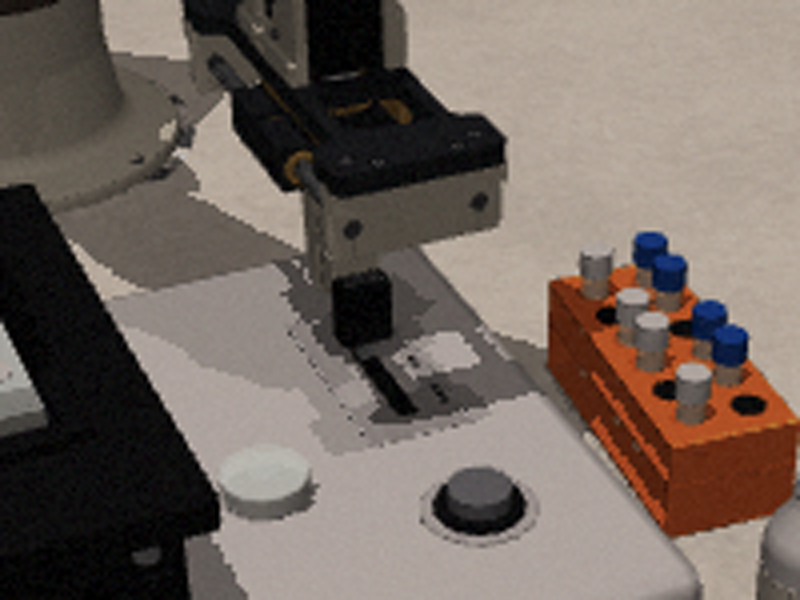

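The lever moved past its first peak and jumped ahead. I'll continue to the click and then on to the second stop in small steps.

```bash
python3 -m crank '[[0,0.004,0,0,0,0],[0,0.004,0,0,0,0],[0,0.003,0,0,0,0]]'; for i in 1 2 3 4 5 6 7; do python3 -m crank '[[0,0.002,0,0,0,0]]'|egrep 'pos|force'; done
```

```text
time: 8.32
tool_pos: [0.466, 0.1135, 0.1508]
eef_rot: [0.0, 0.658, 0.753, 0.0]
contact_force: [-0.1, -0.3, -0.5]
grip_width: -0.0001
tool_pos: [0.4676, 0.1138, 0.1507]
contact_force: [-0.5, -0.0, 0.3]
tool_pos: [0.4689, 0.114, 0.1506]
contact_force: [-1.6, -0.3, 1.6]
tool_pos: [0.4703, 0.1142, 0.1506]
contact_force: [-4.6, -0.5, 4.5]
tool_pos: [0.472, 0.1144, 0.1506]
contact_force: [-6.7, -0.8, 6.9]
tool_pos: [0.4736, 0.1146, 0.1506]
contact_force: [-7.8, -0.6, 8.5]
tool_pos: [0.4753, 0.1148, 0.1506]
contact_force: [-7.5, -1.0, 7.9]
tool_pos: [0.4773, 0.1151, 0.1506]
contact_force: [-7.0, -1.5, 6.2]
```

Run:
```python
from h import *
d=manip.snapshot("scene");cv2.imwrite("pics/s5.png",cv2.resize(d["img"][130:280,200:400,::-1],None,fx=4,fy=4,interpolation=cv2.INTER_CUBIC))
```

```text
(no output)
```

View pics/s5.png

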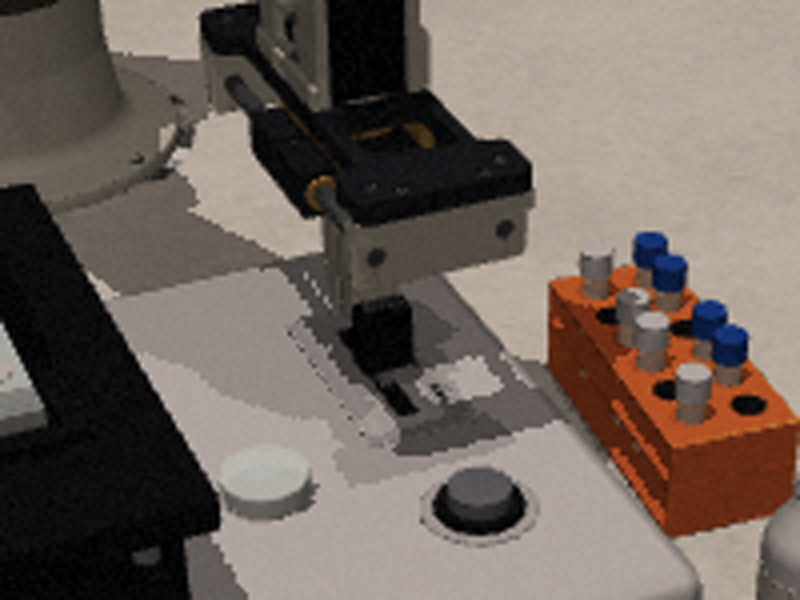

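The lever is past the click, as predicted. Next, up to about 0.486.

```bash
for i in 1 2 3; do python3 -m crank '[[0,0.002,0,0,0,0]]'|egrep 'pos|force'; done
```

```text
tool_pos: [0.4797, 0.1155, 0.1505]
contact_force: [-4.3, -0.6, 3.4]
tool_pos: [0.483, 0.1159, 0.1506]
contact_force: [-0.6, -0.2, -0.0]
tool_pos: [0.486, 0.1162, 0.1509]
contact_force: [-0.3, -0.1, -0.1]
```

The force dropped to zero, so the lever has snapped ahead. I'll back off, rise and check.

```bash
python3 -m crank '[[0,-0.01,0,0,0,0],[0,0,-0.025,0,0,0],[0,0,-0.025,0,0,0],[0,-0.02,-0.01,0,0,0],[0,0,0,0,0,0]]'
python3 - <<'E'
from h import *
np.set_printoptions(precision=4,suppress=True)
s=manip.read_state();print(s['tool_pos'])
d=wcam(s,manip.snapshot("wrist"));cv2.imwrite("pics/w6.png",d["img"][:,:,::-1])
d=manip.snapshot("scene");cv2.imwrite("pics/s6.png",cv2.resize(d["img"][130:280,200:400,::-1],None,fx=4,fy=4,interpolation=cv2.INTER_CUBIC))
E
```

```text
time: 10.25
tool_pos: [0.4545, 0.1118, 0.2111]
eef_rot: [0.001, 0.658, 0.753, -0.0]
contact_force: [-0.0, 1.0, -0.2]
grip_width: 0.0004
[0.4545 0.1118 0.2111]
```

View pics/w6.png

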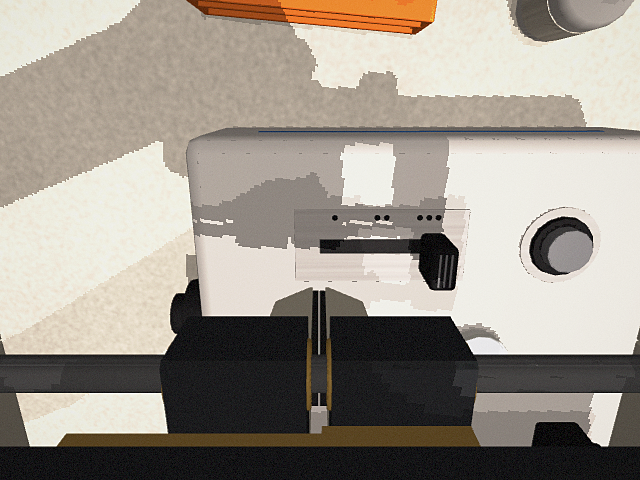

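View pics/s6.png

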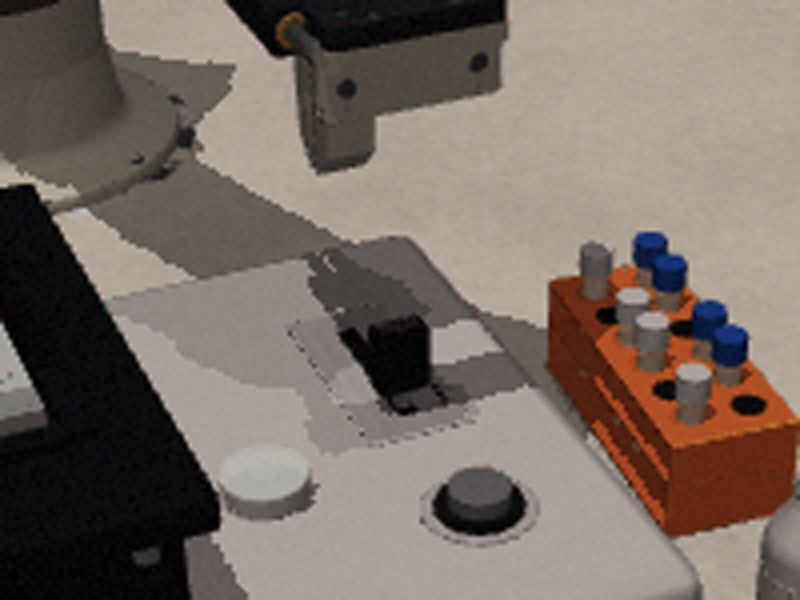

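Run:
```python
from h import *
np.set_printoptions(precision=4,suppress=True)
s=manip.read_state();d=wcam(s,manip.snapshot("wrist"))
bt=onz(d,571,252,.122);print("button",bt)
g=(onz(d,434,290,.15)+onz(d,457,290,.15))/2; u=np.array([.991,.134]);v=np.array([-.134,.991])
g2=g[:2]+.012*v;print("grip",g2,"button-grip",(bt[:2]-g2)@u,(bt[:2]-g2)@v,"expect .081")
print("dots1,3",[onz(d,x,217,.11) for x in(335,429)])
# move to over button
D=bt[:2]-s['tool_pos'][:2];q=s['eef_rot'];M=Rn.from_quat([*q[1:],q[0]]).as_matrix();print("tool xy shift",M[:2,:2].T@D, bt[2])
```

```text
button [0.6002 0.1307 0.122 ]
grip [0.521  0.1211] button-grip 0.07976536535285668 -0.001075742540112235 expect .081
dots1,3 [array([0.4625, 0.1301, 0.11  ]), array([0.5179, 0.1375, 0.11  ])]
tool xy shift [-0.0003  0.146 ] 0.122
```

Lever home: the grip is at 0.0798 m from the button (0.081 expected), has travelled 56 mm, and sits at the three dots. Now over to the button.

```bash
python3 -m crank '[[0,0.03,0,0,0,0],[0,0.03,0,0,0,0],[0,0.03,0,0,0,0],[0,0.03,0,0,0,0],[0,0.026,0,0,0,0],[0,0,0.03,0,0,0],[0,0,0.025,0,0,0],[0,0,0,0,0,0]]';  python3 - <<'E'
from h import *
d=manip.snapshot("scene");cv2.imwrite("pics/s7.png",cv2.resize(d["img"][130:280,200:400,::-1],None,fx=4,fy=4,interpolation=cv2.INTER_CUBIC))
E
```

```text
time: 11.4
tool_pos: [0.5985, 0.131, 0.1527]
eef_rot: [-0.002, 0.658, 0.753, -0.002]
contact_force: [0.2, 0.2, 0.5]
grip_width: 0.0002
```

View pics/s7.png

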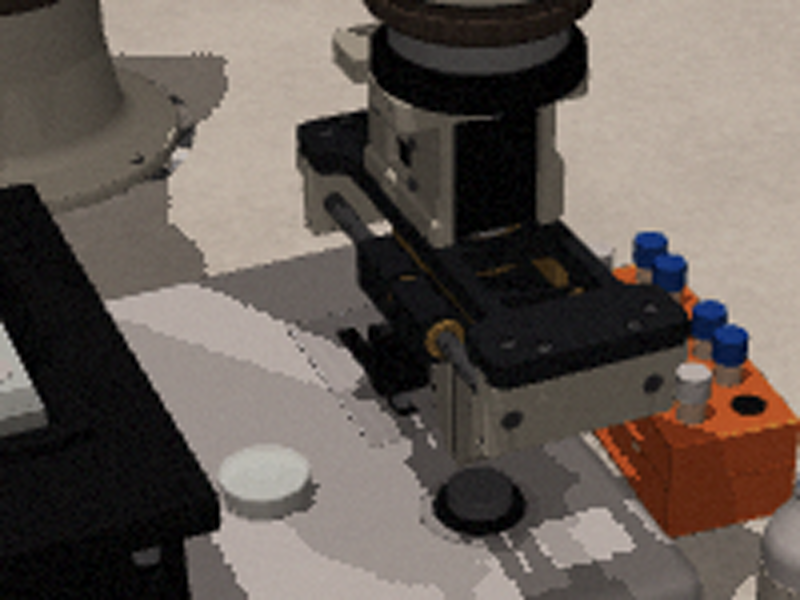

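```bash
python3 -m crank '[[0,0,0.005,0,0,0],[0,0,0.005,0,0,0]]'|egrep 'pos|force'; for i in 1 2 3 4 5; do python3 -m crank '[[0,0,0.002,0,0,0]]'|egrep 'pos|force'; done
```

```text
tool_pos: [0.6007, 0.1318, 0.1465]
contact_force: [-0.2, 0.3, 0.4]
tool_pos: [0.6002, 0.1315, 0.1439]
contact_force: [-0.3, -0.3, 0.0]
tool_pos: [0.6002, 0.1316, 0.1419]
contact_force: [1.3, -0.6, -0.3]
tool_pos: [0.6001, 0.1316, 0.1398]
contact_force: [0.6, 0.1, 0.4]
tool_pos: [0.6001, 0.1316, 0.1379]
contact_force: [-1.2, -0.1, 1.8]
tool_pos: [0.6001, 0.1316, 0.1359]
contact_force: [-1.3, 0.1, 3.6]
```

```bash
for i in 1 2 3 4; do python3 -m crank '[[0,0,0.0015,0,0,0]]'|egrep 'pos|force'; done
```

```text
tool_pos: [0.6001, 0.1316, 0.1344]
contact_force: [-1.1, 0.5, 3.8]
tool_pos: [0.6002, 0.1316, 0.1332]
contact_force: [-4.1, -2.3, 14.6]
tool_pos: [0.6002, 0.1317, 0.133]
contact_force: [-7.1, -5.1, 22.5]
tool_pos: [0.6002, 0.1317, 0.1328]
contact_force: [-9.0, -4.6, 31.6]
```

The button hit a hard bottom at TCP 0.133, as predicted, with 6 mm of travel. I'll release and move clear.

```bash
python3 -m crank '[[0,0,-0.01,0,0,0],[0,0,-0.02,0,0,0],[0,0,-0.03,0,0,0],[0,0,-0.04,0,0,0],[0,0,-0.03,0,0,0],[0,-0.04,0,0,0,0],[0,-0.05,0,0,0,0],[0,0,0,0,0,0]]'; python3 -m crank '[[0,-0.05,0,0,0,0],[0,-0.03,0,0,0,0],[0,0,0,0,0,0]]'
python3 - <<'E'
from h import *
s=manip.read_state()
d=wcam(s,manip.snapshot("wrist"));cv2.imwrite("pics/w8.png",d["img"][:,:,::-1])
t=manip.snapshot("top")["img"];cv2.imwrite("pics/t8.png",t[:,:,::-1])
d=manip.snapshot("scene");cv2.imwrite("pics/s8.png",d["img"][:,:,::-1]);cv2.imwrite("pics/s8c.png",cv2.resize(d["img"][130:280,200:400,::-1],None,fx=4,fy=4,interpolation=cv2.INTER_CUBIC))
E
```

```text
time: 13.82
tool_pos: [0.5071, 0.1192, 0.2595]
eef_rot: [0.0, 0.657, 0.754, -0.002]
contact_force: [0.7, -0.1, -0.2]
grip_width: 0.0007
time: 14.2
tool_pos: [0.4307, 0.1085, 0.2601]
eef_rot: [0.001, 0.658, 0.753, -0.001]
contact_force: [0.6, -0.8, 1.1]
grip_width: 0.0004
```

View pics/s8c.png

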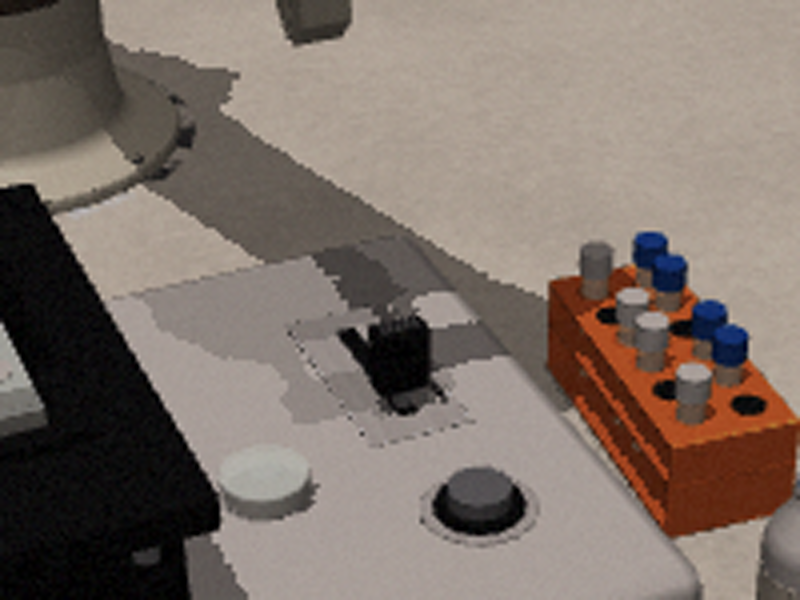

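View pics/w8.png

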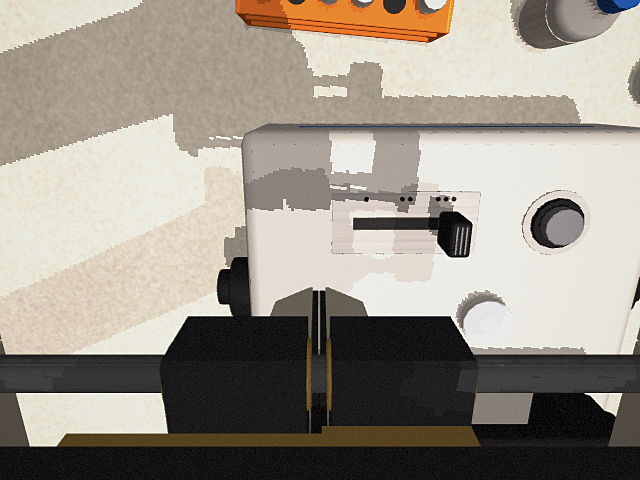

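View pics/t8.png

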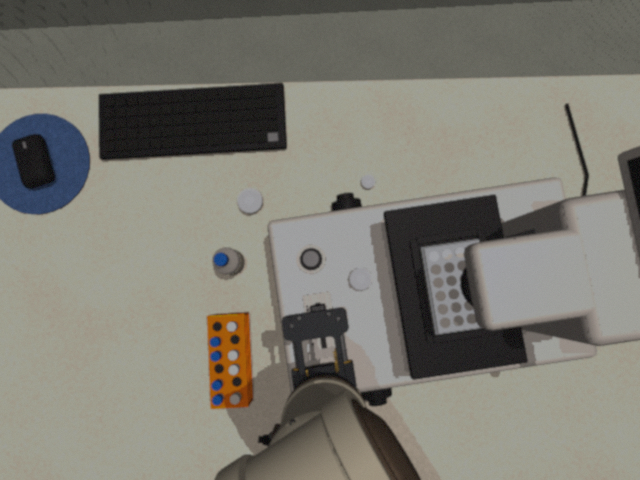

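The lever is at the far end of the slot by the three dots (wrist 455,235). The button is up (559,227), and the dish (top 360,279), rack, bottle and plate are at the same pixels as before. The arm is clear, so I'm handing in.

```bash
python3 -c "
from station import manip;print(manip.finish_job())"
```

```text
the job is handed in; nothing more can be done
None
```

I pushed the lever past the click to its second stop with the closed fingertips, then pressed the capture button to the bottom and let it back up. I moved clear and handed the job in at about 14 s.

- **Lever:** It took about 8 N along the slot. Past the last peak I stopped and it snapped home by itself, so I never pushed it against the stop. It then sat 79.8 mm from the button (81 mm expected), about 56 mm from its start and at the three dots.
- **Button:** It reached its rigid bottom after the expected 6 mm. I pressed on slightly past that, to about 32 N upwards, where 4.5 N would have been enough; the total, about 33 N, was still under 40 N.
- **Final pictures:** The button was up again. The dish, rack, bottle and plate were at the same pixels as at the start. The arm was touching nothing.
- **Disagreements:** While pushing I felt 5 to 8 N upwards on the finger. I first took it for a finger shoulder riding on the grip and raised the tool 8 mm, but it stayed, so it was probably friction. The side and top views differed by about 4.6 mm on the button's x; the wrist view agreed with the top one, and I used those.

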